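# Put the dried depositor nozzles back on their posts

### The job

The four biscuit-depositor nozzles have dried, mixed up, on the pins of the white drying rack. Put them back in a row on the grey nozzle rail, each upright, wide end down, over the white post that fits its size and seated all the way down on the post's foot. Set each one down rather than letting it drop, and leave the timer and the scraper where they are.

Things in the scene. Friction and masses are not known exactly. Their poses are not given: they have to be found in the camera images.
- nozzle_giant: the biggest of 4 loose hollow steel nozzles, wide end down, open below: 62 mm high, straight skirt 56 mm across (50 mm bore) up to 30 mm, then a cone to a 17 mm tip. Origin: centre of rim's underside, z up. Starts over a thin pin 28 mm high on the drying rack (flat 100 x 292 mm plate, top 12 mm above table), in a row with 72 mm spacing; its y axis then runs along the row.
- post_giant: the biggest of 4 fixed white posts, 72 mm apart on a 14 mm high grey rail; fits the 56 mm nozzle. Round foot 64 mm across, 3 mm thick; on it a plug 43 mm across, straight to 15 mm, tapering to a tip 36 mm above the origin. Origin: centre of foot's underside, y along the row, z up. A seated nozzle's rim rests on the foot, 3 mm above the origin. Smaller nozzles will not go on.
- nozzle_large: the second biggest of 4 loose hollow steel nozzles, wide end down, open below: 54 mm high, straight skirt 46 mm across (40 mm bore) up to 27 mm, then a cone to a 15 mm tip. Origin: centre of rim's underside, z up. Starts over a thin pin 28 mm high on the drying rack (flat 100 x 292 mm plate, top 12 mm above table), in a row with 72 mm spacing; its y axis then runs along the row.
- post_large: the second biggest of 4 fixed white posts, 72 mm apart on a 14 mm high grey rail; fits the 46 mm nozzle. Round foot 54 mm across, 3 mm thick; on it a plug 33 mm across, straight to 15 mm, tapering to a tip 33 mm above the origin. Origin: centre of foot's underside, y along the row, z up. A seated nozzle's rim rests on the foot, 3 mm above the origin. Smaller nozzles will not go on.
- nozzle_medium: the second smallest of 4 loose hollow steel nozzles, wide end down, open below: 46 mm high, straight skirt 36 mm across (30 mm bore) up to 25 mm, then a cone to a 14 mm tip. Origin: centre of rim's underside, z up. Starts over a thin pin 28 mm high on the drying rack (flat 100 x 292 mm plate, top 12 mm above table), in a row with 72 mm spacing; its y axis then runs along the row.
- post_medium: the second smallest of 4 fixed white posts, 72 mm apart on a 14 mm high grey rail; fits the 36 mm nozzle. Round foot 44 mm across, 3 mm thick; on it a plug 23 mm across, straight to 15 mm, tapering to a tip 30 mm above the origin. Origin: centre of foot's underside, y along the row, z up. A seated nozzle's rim rests on the foot, 3 mm above the origin. Smaller nozzles will not go on.
- nozzle_small: the smallest of 4 loose hollow steel nozzles, wide end down, open below: 38 mm high, straight skirt 26 mm across (20 mm bore) up to 22 mm, then a cone to a 12 mm tip. Origin: centre of rim's underside, z up. Starts over a thin pin 28 mm high on the drying rack (flat 100 x 292 mm plate, top 12 mm above table), in a row with 72 mm spacing; its y axis then runs along the row.
- post_small: the smallest of 4 fixed white posts, 72 mm apart on a 14 mm high grey rail; fits the 26 mm nozzle. Round foot 34 mm across, 3 mm thick; on it a plug 13 mm across, straight to 15 mm, tapering to a tip 27 mm above the origin. Origin: centre of foot's underside, y along the row, z up. A seated nozzle's rim rests on the foot, 3 mm above the origin.
- timer: bystander: round kitchen timer, white with a red dial on top, 64 mm across, 37 mm high, loose on the table; origin: centre of its underside
- scraper: bystander: flat scraper with a red grip and a steel blade, 208 mm long, 55 mm wide, at most 16 mm high, loose on the table; origin: centre of its underside, y along its length
Not all that is in view belongs to the job. What is shaped like the nozzle_large but purple is not meant.

How it is judged:
By the outcome, as a careful person would: the job done as asked, in the order asked, and still so for the second after the job is handed in, with the robot touching nothing.
It also fails if it takes over 83 s, if anything falls off the work surface, if the arm or the gripper's body presses on something with over 40 N, if the wrist force passes 120 N, or if a joint passes its speed limit or range.

### The arm

A 7-joint arm with a two-finger parallel gripper is mounted at the origin on a cart in front of the work surface, level with it; the furniture and walls round the work are solid. World frame = base frame: x ahead of the robot, y to its left, z up, the work surface at z = 0. Lengths are in m, angles in rad, forces in N, time in s.
With the tool pointing down it reaches from about 0.35 to 0.9 m from the base axis. Payload 19.9 kg.
Tool frame: the origin (TCP) lies between the finger pads; the fingertips stand 19 mm ahead of it and the grasp point (between the pads) is the TCP; z points along the fingers, y is the line along which they close (so a half turn about z gives the same grasp; the last joint's range is limited). The gripper opens to 94 mm and grips with 3 to 60 N. Pads are 16 mm wide; open, the fingers measure 119 mm over their backs; the gripper's body (75 mm by 177 mm) begins 78 mm behind the grasp point.
Start: joints at [1.194, 0.417, -0.01, 1.614, 0.005, 1.111, -0.053], TCP at [0.206, -0.59, 0.224] pointing down, gripper open.
Joint ranges: [-2.81, 2.81], [-0.39, 2.02], [-1.27, 1.25], [0.06, 2.57], [-1.19, 4.33], [0.19, 2], [-2.82, 2.82]. Speed limits (rad/s): [1.89, 1.89, 2.39, 2.39, 3.01, 3.01, 3.01].

### API

Orientations are given as a 3x3 rotation matrix whose columns are the frame's x, y, z axes.
In Python, from rig import robot gives the robot as it stands. Calls block until the motion is done:
- robot.move_ptp(position, orientation): joint-space move of the TCP to a pose.
- robot.move_linear(position, velocity=0.15, frame=None, threshold=None): straight line of the TCP; frame=None keeps the orientation; velocity is the mean speed in m/s. With threshold (N) it stops when the force on the tool has changed by that much, and returns True; else False.
- robot.goto_joints(angles): joint-space move.
- robot.gripper_to(opening): finger opening in m; the grip force is fixed at half the most; returns when the fingers have stopped.
- robot.pause(seconds).
- robot.ik(position, orientation): joint angles nearest the present ones, or None.
- robot.get_state(): the state.
- robot.grab_frame(name): name is "side" or "top" or "wrist"; returns the picture (384x512x3 uint8, red, green, blue); there is no depth.
- robot.camera_info(name): a dict with "fx", "fy", "cx", "cy" (pixels), "dist" ([k1, k2, p1, p2, k3] as OpenCV has them; the pictures are not rectified), "rvec" (rotation vector, rad) and "tvec" (3), from world to camera coordinates, as OpenCV has them. Camera axes: x right, y down, z forward; pixel columns grow to the right and rows downward; lengths in m; the calibration is good to about 2 mm. A picture is of the moment at which its call begins: read the wrist's pose just before it. camera_info takes no time and is no camera call; for the wrist camera it gives the pose at the moment of the call.
A pose or a line that the arm cannot do raises robot.PlanningError and nothing moves.
- robot.sign_off(): hands the job in; it is judged then, once.
The state is a dict: "time": time; "qpos": joint angles; "joint_vel": joint speeds; "effort": joint torques, N m; "ee_pos": TCP position; "tool_rot": TCP orientation; "force": force on the tool from outside, world axes, zero at the start; "moment": the same for the moment, N m; "opening": finger opening in m; "grasp_force": force on a finger pad.
Only numpy, scipy, OpenCV 4.12 (cv2) and the standard library are available. Lean on these libraries where they do the work, as an engineer would, in place of code of your own. Each camera call takes 0.05 s, during which the arm holds its last target. There are 200 camera calls.

## Working session

There is one attempt and no reset: what is moved stays moved. The work goes in short steps, each a Python script; the robot and the scene stay as the last script left them, time stands still between calls to the robot, and variables do not carry over. Pictures are saved under pics/ and viewed, at most 14 in all, crops included, and the job is handed in when it is done.

```bash
mkdir -p pics; ls
python3 - <<'E'
from rig import robot
import cv2
for n in("top","side"):
    im=robot.grab_frame(n); cv2.imwrite(f"pics/{n}0.png",cv2.resize(im[:,:,::-1],(800,600),interpolation=cv2.INTER_CUBIC)); cv2.imwrite(f"{n}0raw.png",im[:,:,::-1])
    print(n,robot.camera_info(n))
print(robot.camera_info("wrist"))
print(robot.get_state())
E
```

```text
pics
top {'fx': 481.490076200513, 'fy': 481.490076200513, 'cx': 254.1812805264349, 'cy': 181.64572908736892, 'dist': array([-0.14007124,  0.        ,  0.        ,  0.        ,  0.        ]), 'rvec': array([ 2.20547796, -2.15678868,  0.05729401]), 'tvec': array([0.04340286, 0.52168956, 1.14935996])}
side {'fx': 371.22386525113586, 'fy': 371.22386525113586, 'cx': 248.5388603145654, 'cy': 191.42626080821185, 'dist': array([-0.019662,  0.      ,  0.      ,  0.      ,  0.      ]), 'rvec': array([ 1.96356903, -0.59309473,  0.39669846]), 'tvec': array([-0.40349641,  0.17298859,  0.56943966])}
{'fx': 292.18159723945524, 'fy': 292.18159723945524, 'cx': 252.53709177290136, 'cy': 187.7932613760962, 'dist': array([-0.02316565,  0.        ,  0.        ,  0.        ,  0.        ]), 'rvec': array([-2.3779397 ,  1.68899723,  0.22745833]), 'tvec': array([-0.62396049, -0.02724695,  0.3911799 ])}
{'time': 0.1, 'qpos': array([ 1.19347425,  0.41789677, -0.01032442,  1.61409323,  0.00472745,
        1.11070525, -0.05297944]), 'joint_vel': array([ 3.48353856e-04, -1.58120712e-03, -9.11201342e-04, -2.23696390e-03,
       -3.13862952e-05, -1.15769113e-03, -6.02816796e-04]), 'effort': array([ 1.01910868e-03, -8.52581477e+01,  6.39730711e-01, -4.26694286e+01,
       -4.89219523e-02,  1.64192420e-02,  1.47473297e-04]), 'ee_pos': array([ 0.20585937, -0.58979483,  0.22390739]), 'tool_rot': array([[ 9.44119838e-01,  3.29602078e-01, -4.49222501e-04],
       [ 3.29602369e-01, -9.44119333e-01,  9.81424912e-04],
       [-1.00639958e-04, -1.07464753e-03, -9.99999418e-01]]), 'force': array([-0.6192417 , -0.15436519, -0.32183944]), 'moment': array([-0.00983903, -0.0137535 ,  0.0030626 ]), 'grasp_force': 0.0, 'opening': 0.09387009511348711}
```

View pics/top0.png

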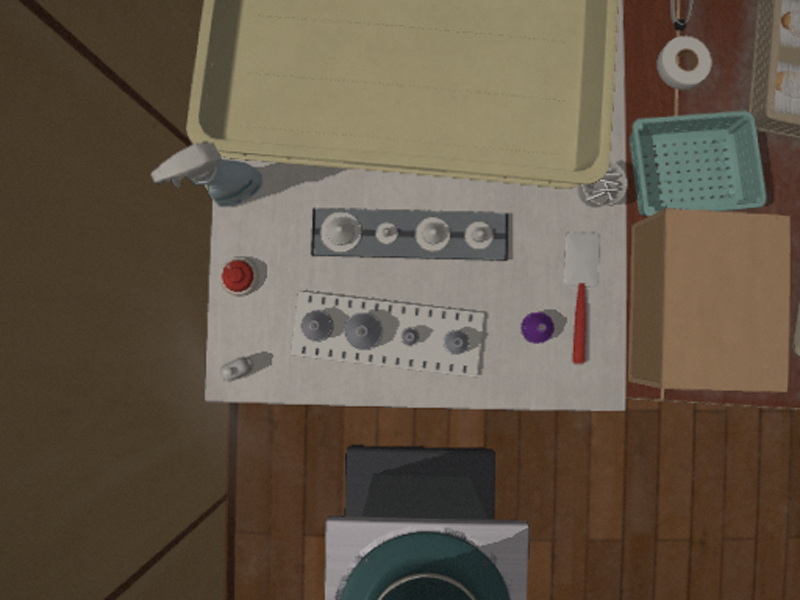

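View pics/side0.png

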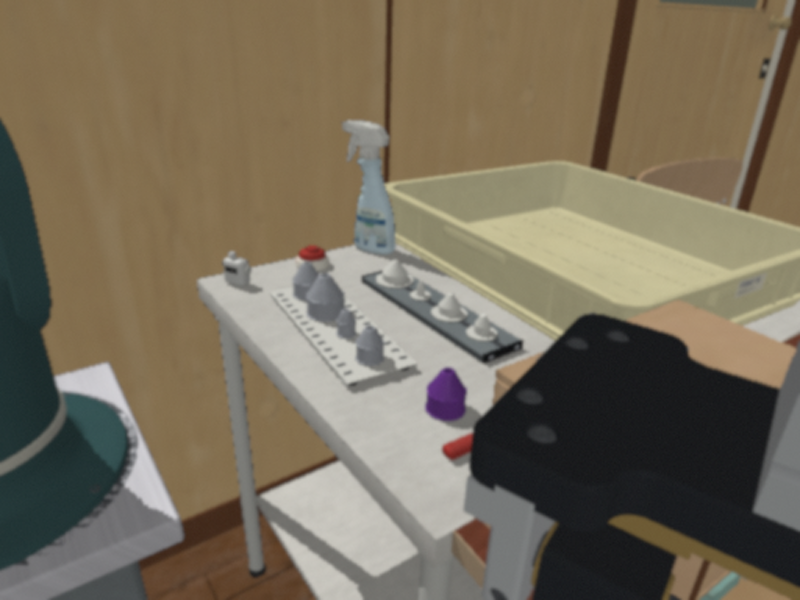

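The top view shows these candidates (800x600 pixels):

| Item | Giant | Large | Medium | Small |
|---|---|---|---|---|
| Nozzle | (363,330) | (317,325) | (457,341) | (409,336) |
| Post | (341,231) | (433,233) | (480,234) | (387,232) |

The purple lookalike at (538,327) is excluded, and so is the spray bottle at (230,180). The side view agrees: the nozzles run large, giant, small, medium, and the tray wall stands behind the rail. Next I triangulate from the tips in both views.

```bash
cat > h.py <<'E'
import numpy as np, cv2
from rig import robot
def cam(c):
    R=cv2.Rodrigues(np.asarray(c["rvec"]))[0]; t=np.asarray(c["tvec"]); K=np.array([[c["fx"],0,c["cx"]],[0,c["fy"],c["cy"]],[0,0,1]])
    return R,t,K,np.asarray(c["dist"])
def ray(c,px):
    R,t,K,d=cam(c); u=cv2.undistortPoints(np.array([[px]],float),K,d)[0,0]
    v=R.T@np.array([u[0],u[1],1]); return -R.T@t, v/np.linalg.norm(v)
def onz(c,px,z):
    o,v=ray(c,px); return o+v*(z-o[2])/v[2]
def tri(obs):
    A=np.zeros((3,3));b=np.zeros(3)
    for c,px in obs:
        o,v=ray(c,px); P=np.eye(3)-np.outer(v,v); A+=P;b+=P@o
    X=np.linalg.solve(A,b); return X,[round(1e3*float(np.linalg.norm(np.cross(X-ray(c,p)[0],ray(c,p)[1]))),1) for c,p in obs]
def proj(c,X):
    R,t,K,d=cam(c); return cv2.projectPoints(np.array([X],float),c["rvec"],c["tvec"],K,d)[0][0,0]
E
python3 - <<'E'
from h import *
np.set_printoptions(precision=4,suppress=True)
T,S=robot.camera_info("top"),robot.camera_info("side"); k=.64
P={"n_large":((314,323),(305,264)),"n_giant":((361,330),(322,272)),"n_small":((408,335),(344,308)),"n_med":((457,342),(370,328)),
"p_giant":((340,229),(395,260)),"p_small":((386,231),(419,279)),"p_large":((432,232),(451,294)),"p_med":((479,234),(485,314)),
"trayL":((190,143),(388,188)),"purple":((541,325),(448,370))}
for n,(a,b) in P.items(): print(n,*tri([(T,np.array(a)*k),(S,np.array(b)*k)]))
print("tray edges z.1",onz(T,np.array((190,143))*k,.1),onz(T,np.array((600,185))*k,.1),"bottle",onz(T,np.array((160,178))*k,.2))
print(onz(T,np.array((340,229))*k,.05),onz(T,np.array((479,234))*k,.044))
w=robot.camera_info("wrist");s=robot.get_state();R,t,K,d=cam(w)
print("cam in tool",s["tool_rot"].T@(-R.T@t-s["ee_pos"]),"\n",s["tool_rot"].T@R.T)
for yaw in (-.0,.785,1.57,-.785,-1.57,3.14):
  for p in ((.45,.1,.3),(.4,.15,.04),(.55,.1,.04)):
    c,q=np.cos(yaw),np.sin(yaw); M=np.array([[c,q,0],[q,-c,0],[0,0,-1.]]); print(yaw,p,robot.ik(p,M))
E
```

```text
n_large [0.4542 0.1784 0.0609] [2.5, 2.5]
n_giant [0.4457 0.1068 0.0758] [2.2, 2.2]
n_small [0.4405 0.0373 0.0486] [1.4, 1.4]
n_med [ 0.4332 -0.0371  0.0542] [0.4, 0.4]
p_giant [0.5997 0.1437 0.0486] [0.5, 0.5]
p_small [0.5985 0.0743 0.041 ] [1.3, 1.3]
p_large [0.6003 0.0025 0.0435] [1.4, 1.4]
p_med [ 0.5998 -0.0701  0.0423] [2.5, 2.5]
trayL [0.7244 0.3628 0.1007] [7.3, 7.3]
purple [ 0.4602 -0.1629  0.0504] [1.0, 1.0]
tray edges z.1 [0.7185 0.367  0.1   ] [ 0.667  -0.2405  0.1   ] bottle [0.6446 0.3756 0.2   ]
[0.6    0.1433 0.05  ] [ 0.5976 -0.0683  0.044 ]
cam in tool [ 0.0763 -0.0004 -0.1599] 
 [[-0.0004 -0.9648 -0.2628]
 [ 1.     -0.0004 -0.0002]
 [ 0.0001 -0.2628  0.9648]]
-0.0 (0.45, 0.1, 0.3) [ 0.5667  0.1042 -0.901   1.8826  0.0878  1.1955 -1.9347]
-0.0 (0.4, 0.15, 0.04) [ 0.1306  0.4494 -0.6482  2.2068  0.468   0.6205 -2.4291]
-0.0 (0.55, 0.1, 0.04) [ 0.1562  0.5995 -0.499   1.8958  0.4083  0.7479 -2.1446]
0.785 (0.45, 0.1, 0.3) [ 0.6066  0.1105 -0.9457  1.8817  0.0963  1.1966 -1.1573]
0.785 (0.4, 0.15, 0.04) [ 0.2513  0.4954 -0.7952  2.2036  0.5848  0.6622 -1.747 ]
0.785 (0
[... 350 characters left out ...]
0.0959 -0.834   1.8839  0.0763  1.1942 -2.7095]
-0.785 (0.4, 0.15, 0.04) [-1.0372  0.4708  0.7163  2.2424 -0.551   0.6052 -2.2653]
-0.785 (0.55, 0.1, 0.04) [-0.0081  0.5628 -0.2867  1.9015  0.2337  0.7095 -2.7869]
-1.57 (0.45, 0.1, 0.3) [ 0.7341  0.1377 -1.0939  1.8794  0.1311  1.2016  2.7389]
-1.57 (0.4, 0.15, 0.04) [ 0.4687  0.6447 -1.0858  2.1984  0.8339  0.8008  1.9688]
-1.57 (0.55, 0.1, 0.04) [ 0.5534  0.8594 -1.0889  1.8838  0.9181  1.0063  2.1898]
3.14 (0.45, 0.1, 0.3) [ 0.725   0.1353 -1.083   1.8795  0.1281  1.2011  1.1685]
3.14 (0.4, 0.15, 0.04) [ 0.3959  0.5805 -0.9826  2.2     0.7427  0.7405  0.4719]
3.14 (0.55, 0.1, 0.04) [ 0.3049  0.6573 -0.7002  1.891   0.5774  0.8057  0.8619]
```

```bash
cat >> h.py <<'E'
def ori(yaw):
    c,s=np.cos(yaw),np.sin(yaw); return np.array([[c,s,0],[s,-c,0],[0,0,-1.]])
E
python3 - <<'E'
from h import *
import json
p=robot.get_state()["ee_pos"]; robot.move_linear([p[0],p[1],.32],velocity=.3)
for i,q in enumerate([(.50,-.04,.27),(.50,.12,.27)]):
    robot.move_ptp(q,ori(np.pi)); robot.pause(.2)
    c=robot.camera_info("wrist"); im=robot.grab_frame("wrist")
    json.dump({k:np.asarray(v).tolist() for k,v in c.items()},open(f"w{i}.json","w")); cv2.imwrite(f"w{i}raw.png",im[:,:,::-1])
    cv2.imwrite(f"pics/w{i}.png",cv2.resize(im[:,:,::-1],(800,600),interpolation=cv2.INTER_CUBIC))
s=robot.get_state();print(s["time"],s["qpos"],s["ee_pos"])
E
```

```text
3.9833 [ 0.45240199  0.26964858 -0.87608205  1.80936699  0.22465632  1.16648474
  1.07393119] [0.50021343 0.1190613  0.26997227]
```

View pics/w0.png

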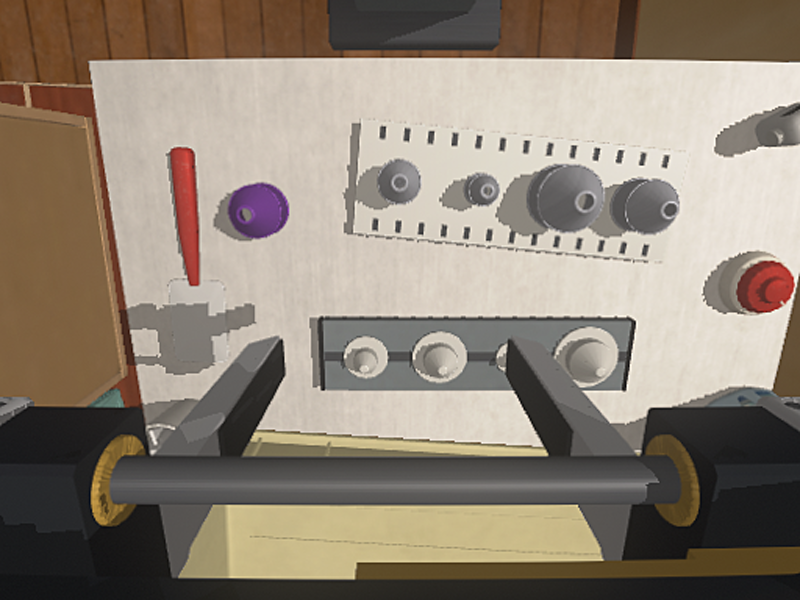

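View pics/w1.png

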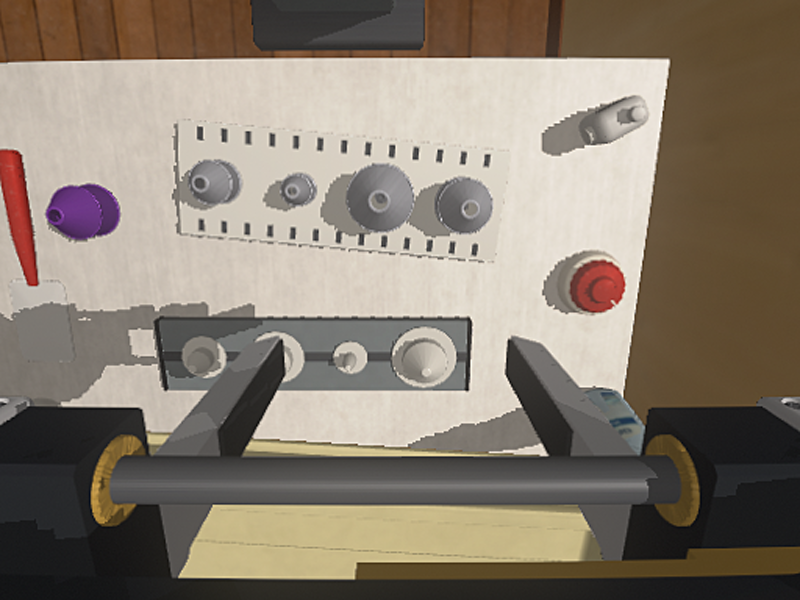

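The wrist views confirm four grey nozzles. In w0 they are medium (399,182), small (487,189), giant (587,202) and large (669,210); purple sits at (258,210) and isn't wanted. I'll check the choice and refine pixels in an enlarged crop.

Run:
```python
import cv2,numpy as np
a,b=cv2.imread("w0raw.png"),cv2.imread("w1raw.png")
# scale 3.5 ; each strip 228 x 70 raw
def s(im,x,y,h): return cv2.resize(im[y:y+h,x:x+228],None,fx=3.5,fy=3.5,interpolation=cv2.INTER_CUBIC)
cv2.imwrite("pics/crop.png",np.vstack([s(a,217,96,56),s(b,105,96,56),s(a,190,200,54),s(b,90,200,54)][:3]))
cv2.imwrite("pics/crop2.png",np.vstack([s(b,90,200,54)]))
print(cv2.imread("pics/crop.png").shape)
```

```text
(581, 798, 3)
```

View pics/crop.png

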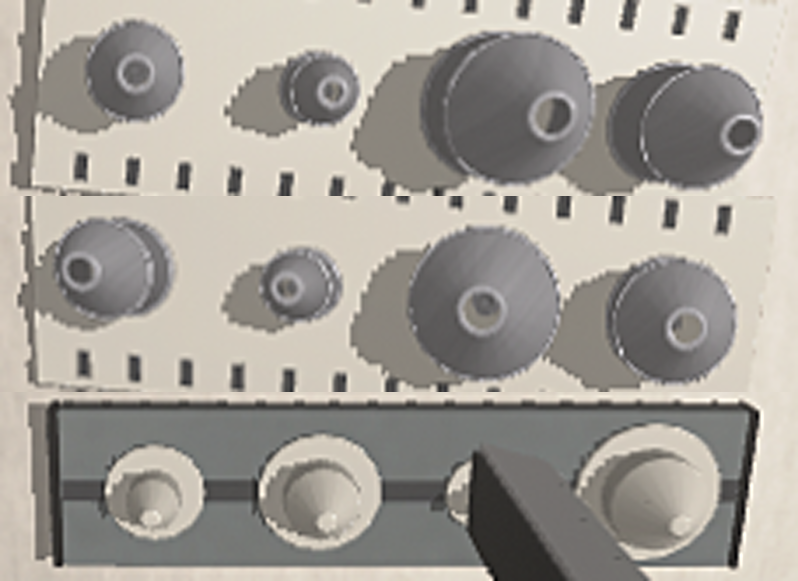

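View pics/crop2.png

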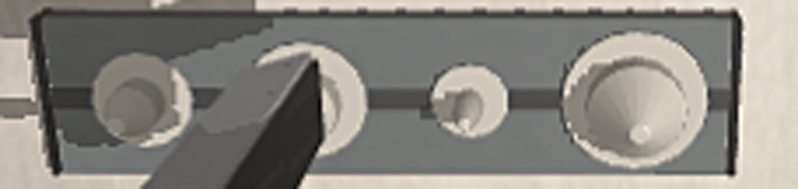

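The crop confirms the sizes: from left in w0, medium (136,73), small (334,92), giant (552,116) and large (742,133). All are grey and upright. On the rail in w0 the feet run medium (154,492), large (320,492), a hidden small and giant (648,491).

Run:
```python
from h import *
import json
np.set_printoptions(precision=4,suppress=True)
w=[json.load(open(f"w{i}.json")) for i in (0,1)]
f=lambda p,o:(np.array(p)+.5)/3.5-.5+np.array(o)
T,S=robot.camera_info("top"),robot.camera_info("side")
N={"med":((136,73),(80,74)),"small":((334,92),(288,92)),"giant":((552,116),(481,114)),"large":((742,133),(687,131))}
for n,(a,b) in N.items(): print("noz",n,*tri([(w[0],f(a,(217,96))),(w[1],f(b,(105,96)))]))
o0,o1=(190,200),(90,200)
P={"med":((154.5,100),(142,99.5)),"giant":((648,99),(634,100)),"medtip":((150,126),(120,127)),"gianttip":((679,132),(641,133))}
for n,(a,b) in P.items(): print("post",n,*tri([(w[0],f(a,o0)),(w[1],f(b,o1))]))
print("large foot",onz(w[0],f((320,99.5),o0),.017),"tip",onz(w[0],f((326,130),o0),.047))
print("small foot",onz(w[1],f((470,101),o1),.017),"tip",onz(w[1],f((462,126),o1),.041))
```

```text
noz med [ 0.4332 -0.0362  0.0577] [0.1, 0.1]
noz small [0.4402 0.0359 0.0498] [0.0, 0.0]
noz giant [0.4469 0.1068 0.0734] [0.2, 0.2]
noz large [0.4533 0.179  0.0651] [0.1, 0.1]
post med [ 0.6005 -0.0688  0.0154] [0.1, 0.1]
post giant [0.6    0.1468 0.0171] [0.1, 0.1]
post medtip [ 0.603  -0.0694  0.0376] [0.3, 0.3]
post gianttip [0.602  0.148  0.0466] [0.0, 0.0]
large foot [0.5997 0.0034 0.017 ] tip [0.6003 0.003  0.047 ]
small foot [0.6005 0.0755 0.017 ] tip [0.6013 0.0744 0.041 ]
```

```bash
cat >> h.py <<'E'
NOZ={"medium":(.4332,-.0362,.036),"small":(.4402,.0359,.026),"giant":(.4469,.1068,.056),"large":(.4533,.1790,.046)}
POST={"medium":-.0688,"large":.0032,"small":.0752,"giant":.1472}
PX,H=.6003,.0215
def z(): return robot.get_state()["ee_pos"][2]
def pick(n,yaw=2.356):
    x,y,d=NOZ[n]
    robot.gripper_to(min(.094,d+.034))
    robot.move_ptp((x,y,.13),ori(yaw))
    robot.move_linear((x,y,.055),velocity=.2)
    hit=robot.move_linear((x,y,.012+H),velocity=.08,threshold=12)
    robot.gripper_to(d-.01); s=robot.get_state()
    print(n,"pick hit",hit,"z",s["ee_pos"].round(4),"open",round(s["opening"],4),"F",s["grasp_force"],"t",s["time"])
    robot.move_linear((x,y,.14),velocity=.2)
def place(n,yaw=np.pi):
    y,d=POST[n],NOZ[n][2]
    robot.move_ptp((PX,y,.13),ori(yaw))
    robot.move_linear((PX,y,.085),velocity=.15)
    hit=robot.move_linear((PX,y,.017+H+.006),velocity=.06,threshold=10)
    print("over plug hit",hit,round(z(),4),"open",round(robot.get_state()["opening"],4))
    if hit: return False
    hit=robot.move_linear((PX,y,.017+H-.002),velocity=.015,threshold=6)
    s=robot.get_state(); print("seat hit",hit,"z",s["ee_pos"].round(4),"nominal",.017+H,"f",s["force"].round(1),"t",s["time"])
    return True
def release(n):
    y,d=POST[n],NOZ[n][2]
    robot.gripper_to(d+.014); robot.pause(.1)
    robot.move_linear((PX,y,.15),velocity=.2)
    print("t",robot.get_state()["time"])
E
python3 - <<'E'
from h import *
pick("small")
if place("small"): release("small")
cv2.imwrite("pics/s1.png",cv2.resize(robot.grab_frame("side")[150:260,160:360,::-1],None,fx=4,fy=4,interpolation=cv2.INTER_CUBIC))
E
```

```text
small pick hit False z [0.4402 0.0359 0.0336] open 0.0249 F 30.00051105489547 t 7.0
over plug hit False 0.0447 open 0.0248
seat hit True z [0.6004 0.0752 0.0386] nominal 0.0385 f [-1.5 -0.5  8.1] t 10.1
t 11.375
```

View pics/s1.png

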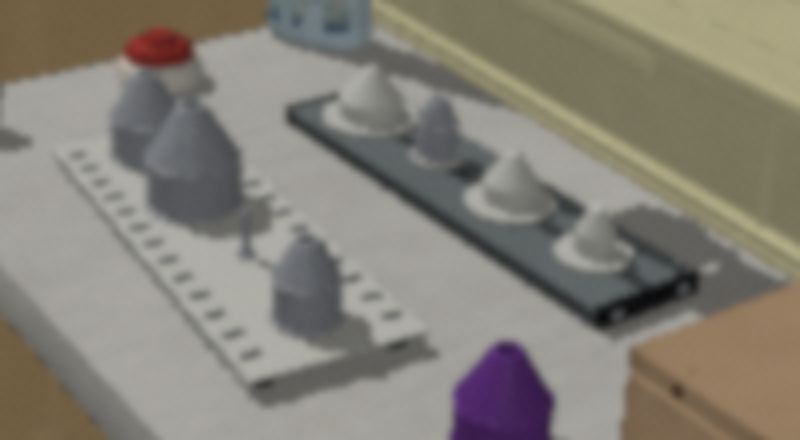

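The small nozzle is seated upright on its post (437,130), and its rack pin at (246,235) is bare. The others are undisturbed, so I'll go on with the rest.

Run:
```python
from h import *
for n in ("medium","giant","large"):
    pick(n)
    if not place(n): break
    release(n)
else:
    robot.move_linear((PX,POST["large"],.27),velocity=.25)
    robot.move_ptp((.42,-.0,.30),ori(np.pi))
cv2.imwrite("pics/s2.png",cv2.resize(robot.grab_frame("side")[150:260,160:360,::-1],None,fx=4,fy=4,interpolation=cv2.INTER_CUBIC))
cv2.imwrite("pics/wf.png",cv2.resize(robot.grab_frame("wrist")[:,:,::-1],(800,600),interpolation=cv2.INTER_CUBIC))
print(robot.get_state()["time"])
```

```text
medium pick hit False z [ 0.4333 -0.0363  0.0336] open 0.035 F 30.000630155409453 t 14.4833
over plug hit False 0.0447 open 0.0349
seat hit True z [ 0.6004 -0.0689  0.0386] nominal 0.0385 f [-1.5 -0.7  7.9] t 17.6
t 18.875
giant pick hit False z [0.447  0.1068 0.0336] open 0.0559 F 30.000794953666627 t 22.2417
over plug hit False 0.0447 open 0.0562
seat hit True z [0.6004 0.1472 0.0386] nominal 0.0385 f [-1.5 -1.   8.1] t 25.325
t 26.5833
large pick hit False z [0.4534 0.179  0.0336] open 0.046 F 30.000597366397415 t 29.4083
over plug hit False 0.0447 open 0.0458
seat hit True z [0.6004 0.0031 0.0386] nominal 0.0385 f [-1.6  0.   9. ] t 32.8333
t 34.0917
35.6583
```

View pics/s2.png

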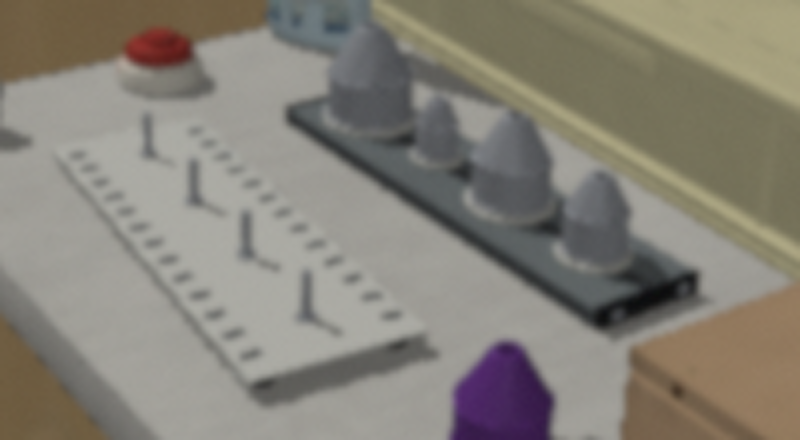

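View pics/wf.png

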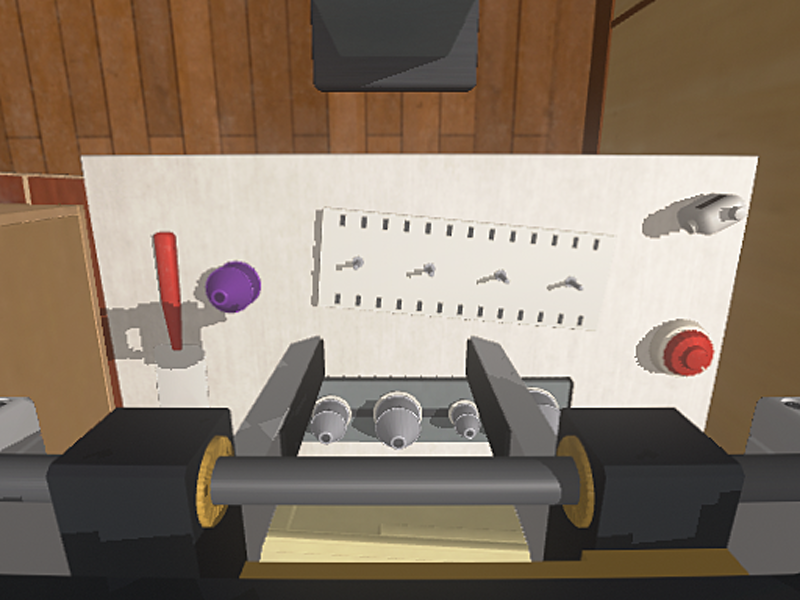

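All four nozzles stand upright on their feet in the side view: giant (370,80), small (437,130), large (511,165) and medium (596,220). The rack pins are bare, the timer and scraper are unmoved, and the arm is clear.

```bash
python3 -c "
from rig import robot
print(robot.sign_off())"
```

```text
the job is handed in; nothing more can be done
None
```

All four nozzles are seated upright on their matching posts, each set down under force control; the timer and scraper were left alone, and the job was handed in at about 36 s of the 83 s allowed.

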